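# Register a tile in the stencilling jig

### The job

Get the stencilling jig ready to print: clear away the scraper left lying on its board, laying it flat in the wooden tool tray, and slide the cream-faced tile along the board until it is fully home, its long edge tight against both steel dowels and its short end tight against the brass end stop. Once the tile is home, swing the hinged stencil right down over it and let go. Do not lift the tile off the board, and leave the jar, cup, vase, small green tagine and spare tiles where they stand.

Things in the scene. Friction and masses are not known exactly. Their poses are not given: they have to be found in the camera images.
- jig: Stencilling jig fixed to the bench: a grey-green laminated board 18 mm thick. Origin at bench level under the board, z up. In its frame (mm) the board spans x -190 to 150, y -200 to 200, its top at z = 18. A tile that is home has its centre at (50, 30), its long edges along the jig's y. A rubber-topped rest post (16 mm diameter, 17 mm high above the board) stands at (137, -78).
- dowel_right (a point): Centre of the top of the right steel dowel: upright, 12 mm diameter, 11 mm high above the board, at (106, -20) mm in the jig's frame. The tile's long far edge rests against the -x side of both dowels, which is the line x = 100 mm in the jig's frame.
- dowel_left (a point): Centre of the top of the left steel dowel, the same, at (106, 80) mm in the jig's frame.
- stop_face (a point): Middle of the flat face of the brass end stop, at (50, 105) mm in the jig's frame, 5.5 mm above the board; the face looks to the jig's -y. The stop is 40 mm (along x) x 22 x 11 mm high.
- hinge_line (a point): Middle of the stencil's hinge line, at (50, 165, 41) mm in the jig's frame; the line runs along the jig's x. Two grey clamps hold it, each 38 mm wide, y 161 to 198, up to z = 52 mm, at x = -20 and 120 mm in the jig's frame.
- tile_center (a point): Centre (half-way up) of the flat rectangular terracotta tile with a cream face, 100 (its x) x 150 (its y) x 14 mm, about 0.4 kg, lying on the board on the near side of the scraper, turned up to about 0.45 rad from square. Rough on the board (friction about 0.5 to 0.8).
- tile: The same tile; origin at the centre of its underside, x along its 100 mm side, y along its 150 mm side, z up.
- scraper_grip (a point): Point on the wooden handle of the scraper (a palette knife), half-way up, near its balance point. The scraper is 160 mm long, lies flat along its own x and weighs 70 g: the handle (90 long x 22 wide x 14 mm high) reaches from 50 mm behind this point (-x) to 40 mm ahead, then a ferrule, and a steel blade 30 mm wide and 2 mm thick reaches to 110 mm ahead (+x). The middle of its length is 30 mm ahead of this point. It starts on the board between the tile and the dowels.
- scraper: The same scraper; origin under the middle of its length, x towards the blade tip, z up.
- tray: Loose open wooden tool tray, 210 (its x) x 90 (its y) x 28 mm high outside, 4 mm walls and floor, 0.6 kg; origin at the centre of its underside. It stands on the bench to the left or the right of the jig.
- stencil (a joint): Hinge angle of the stencil, rad: 0 = right down, level, 3 mm above the tile's face; grows as it is raised. It starts open at 1.6 to 1.8, leaning away to the left, and cannot pass 1.9. The hinge is stiff: the stencil stays at any angle and takes about 0.8 N m to turn.
- stencil_handle (a point): The stencil is an aluminium frame (bars 20 wide x 12 mm thick) with a brass fretwork sheet; down, it covers x -45 to 145, y -85 to 165, z 35 to 47 mm in the jig's frame. This point is the centre of the wooden tab (50 x 28 x 12 mm) on the free edge of the stencil, 264 mm from the hinge line, towards the frame's near corner: at x = -5 in the jig's frame. The near side bar is centred at x = -35 in the jig's frame.
- jar: Amber glass jar with a dark lid, 54 mm diameter, 60 mm high, on the board at its far right corner. Leave alone. Origin under its centre.
- cup: Blue cup, 64 mm diameter, 70 mm high, on the board at its near left corner. Leave alone. Origin under its centre.
- tile_stack: Stack of four spare tiles, about 155 x 110 mm, 56 mm high, on the other side of the jig from the tray. Leave alone. Origin under its centre.
- green_tagine: Small green tagine, 120 mm diameter, 120 mm high, right of the jig. Leave alone. Origin under its centre.
- vase: White vase, 96 mm diameter, 150 mm high, left of the jig. Leave alone. Origin under its centre.

How it is judged:
On the way, in this order (a step that is already met when the one before it is completed fails the run):
1. the tile is home against both dowels and the end stop while the stencil is still raised (x of tile_center in the frame of jig between 0.048 and 0.052 m and y of tile_center in the frame of jig between 0.028 and 0.032 m and z of tile_center in the frame of jig between 0.02 and 0.03 m and angle between the x axis of tile and the x axis of jig, either way round below 0.02 rad and value of joint stencil above 0.8 rad), for 0.2 s.
2. the stencil is right down over it (x of tile_center in the frame of jig between 0.048 and 0.052 m and y of tile_center in the frame of jig between 0.028 and 0.032 m and z of tile_center in the frame of jig between 0.02 and 0.03 m and angle between the x axis of tile and the x axis of jig, either way round below 0.02 rad and value of joint stencil below 0.03 rad), for 0.2 s.
At the end, for the whole second after the job is handed in: The tile lies flat on the board with its centre within 2 mm of the home position in both directions and square within 0.02 rad; the stencil is down (below 0.03 rad); the scraper lies flat in the tray, its grip point inside the walls and below the rim; all at rest (all of step 2 and x of scraper_grip in the frame of tray between -0.1 and 0.1 m and y of scraper_grip in the frame of tray between -0.04 and 0.04 m and z of scraper_grip in the frame of tray between 0 and 0.028 m and angle between scraper's own z axis and vertical below 0.2 rad and linear speed of each of tile, scraper below 0.01 m/s); the robot touches nothing.
It fails at once if the tile is lifted off the board (z of tile_center in the frame of jig above 0.045 m).
It fails at once if the jar, cup, vase, small green tagine or stack of spare tiles is shifted by more than 20 mm (distance of any of jar, cup, tile_stack, green_tagine, vase from where it was at the start of the episode above 0.02 m).
It also fails if it takes over 72 s, if anything falls off the work surface, if the arm or the gripper's body presses on something with over 40 N, if the wrist force passes 120 N, or if a joint passes its speed limit or range.

### The arm

A 6-joint arm with a two-finger parallel gripper is mounted at the origin on the work surface. World frame = base frame: x ahead of the robot, y to its left, z up, the work surface at z = 0. Lengths are in m, angles in rad, forces in N, time in s.
With the tool pointing down it reaches from about 0.25 to 0.775 m from the base axis. Payload 4 kg.
Tool frame: the origin (TCP) lies between the finger pads; the fingertips stand 25 mm ahead of it and the grasp point (between the pads) lies 6 mm ahead of it (robot.tip_reach is the distance from the TCP to the fingertips, in m); z points along the fingers, y is the line along which they close (so a half turn about z gives the same grasp; the last joint's range is limited). The gripper opens to 94 mm and grips with 3 to 60 N. Pads are 16 mm wide; open, the fingers measure 119 mm over their backs; the gripper's body (75 mm by 177 mm) begins 78 mm behind the grasp point.
Start: joints at [1.191, 0.087, 1.371, -0, 1.684, -0.103], TCP at [0.15, 0.529, 0.231] pointing down, gripper open.
Joint ranges: [-3.1, 3.1], [-0.76, 2.03], [0.27, 2.55], [-1.08, 4.22], [0.17, 2.65], [-2.57, 2.57]. Speed limits (rad/s): [2.79, 2.79, 3.14, 3.14, 3.14, 3.14].

### API

Orientations are given as [roll, pitch, yaw] about the fixed x, y, z axes, in that order (R = Rz(yaw) Ry(pitch) Rx(roll)).
In Python, from bench import sensors, snapshot, camera_info, ticket, robot gives the robot as it stands.
- The arm moves only by the tool arm_command, never from a script. Its argument "plan" is a list of rows, each an object with "grip": the closure, from -1 (fully open) to 1 (shut); "slide": the shift along the tool's x, y, z normalised to -1 to 1, where 1 is 500 mm, a list of three; "spin": the turn about the tool's z normalised to -1 to 1, where 1 is 5 degrees. A call has 1 to 10 rows; each row shifts and turns the commanded pose from where the row before left it, along the tool's axes as they then stand; what a row does not reach is not made up. A row lasts 1/8 s, in which the tool goes at most 62.5 mm and 10.7 degrees, less where a joint would pass 70% of its speed; a pose out of reach is approached as far as the arm can. A call with a number of a shift or a turn outside -1 to 1 is refused whole. A call with a gripper value outside its range is refused whole. The fingers move at their own pace and stop on an object; the grip force is fixed at half the most. Time passes only in rows, so rows that do not move let the fingers close. It gives the time, the measured TCP pose, the force, the opening and the grip force at its end, in the units of the state.
- sensors.get_obs(): the state, without advancing time (a new reading comes with each control period).
- snapshot(name): name is "scene" or "side" or "wrist"; returns the picture (480x640x3 uint8, red, green, blue); there is no depth.
- camera_info(name): a dict with "fx", "fy", "cx", "cy" (pixels), "position" and "rotation" of the camera in the world. Camera axes: x right, y up, looking along -z (the intrinsics and any distortion apply to the point x, -y, -z); pixel columns grow to the right and rows downward; lengths in m; the calibration is good to about 2 mm. A picture is of the moment at which its call begins: read the wrist's pose just before it. camera_info takes no time and is no camera call; for the wrist camera it gives the pose at the moment of the call.
- ticket.close_job(): hands the job in; it is judged then, once.
The state is a dict: "time": time; "joint_positions": joint angles; "qvel": joint speeds; "joint_torque": joint torques, N m; "tool_pos": TCP position; "ee_rot": TCP orientation; "wrist_force": force on the tool from outside, world axes, zero at the start; "wrist_torque": the same for the moment, N m; "width": finger opening in m; "finger_force": force on a finger pad.
Only numpy, scipy, OpenCV 4.12 (cv2) and the standard library are available. Lean on these libraries where they do the work, as an engineer would, in place of code of your own. Each camera call takes 0.05 s, during which the arm holds its last target. There are 200 camera calls.

## Working session

There is one attempt and no reset: what is moved stays moved. The work goes in short steps, Python scripts to look and compute and a tool call to move; the robot and the scene stay as the last step left them, time stands still between calls to the robot, and variables do not carry over. Pictures are saved under pics/ and viewed, at most 10 in all, crops included, and the job is handed in when it is done.

Besides the shell and the picture viewer there is one more tool, called after "Request:" as name(argument=value, ...) on one line, values as JSON. arm_command: Moves the arm, as the interface text tells. Scaled input: -1 to 1 covers 500 mm each way for a shift and 5 degrees each way for a turn. Its arguments: {"type":"object","properties":{"plan":{"type":"array","items":{"type":"object","properties":{"grip":{"type":"number"},"slide":{"type":"array","items":{"type":"number"}},"spin":{"type":"number"}}}}},"required":["plan"]}

```bash
mkdir -p pics
python3 - <<'E'
from bench import sensors, snapshot, camera_info
import cv2,numpy as np
for n in ("scene","side","wrist"):
    c=camera_info(n); print(n,{k:(np.round(v,4).tolist() if not isinstance(v,str) else v) for k,v in c.items()})
    cv2.imwrite(f"pics/{n}0.png",snapshot(n)[:,:,::-1])
o=sensors.get_obs(); print({k:np.round(v,3).tolist() for k,v in o.items()})
E
```

```text
scene {'fx': 439.7807, 'fy': 439.7807, 'cx': 328.9136, 'cy': 233.5213, 'position': [1.3792, 0.3401, 0.6753], 'rotation': [0.9593, -0.0067, 1.9728]}
side {'fx': 479.4243, 'fy': 479.4243, 'cx': 317.1157, 'cy': 238.6666, 'position': [0.0503, -0.7246, 0.8544], 'rotation': [0.8724, -0.0075, -0.615]}
wrist {'fx': 398.3907, 'fy': 398.3907, 'cx': 321.8546, 'cy': 238.6045, 'position': [0.0788, 0.5495, 0.3837], 'rotation': [-0.2548, 0.0025, 1.2936]}
{'time': 0.15, 'joint_positions': [1.191, 0.088, 1.372, -0.0, 1.684, -0.103], 'qvel': [-0.0, -0.001, -0.004, 0.001, 0.002, 0.001], 'joint_torque': [0.002, -34.064, -30.279, 0.072, 0.031, -0.0], 'tool_pos': [0.15, 0.529, 0.23], 'ee_rot': [-3.14, -0.0, 2.865], 'wrist_force': [-0.148, -0.805, -0.21], 'wrist_torque': [0.017, -0.061, -0.006], 'finger_force': 0.0, 'width': 0.094}
```

View pics/scene0.png

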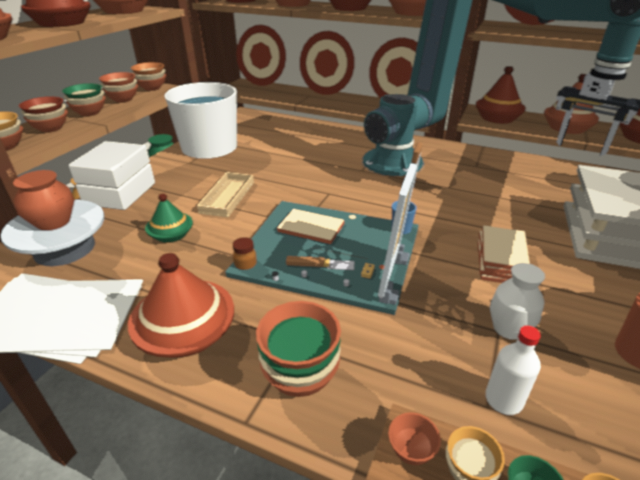

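View pics/side0.png

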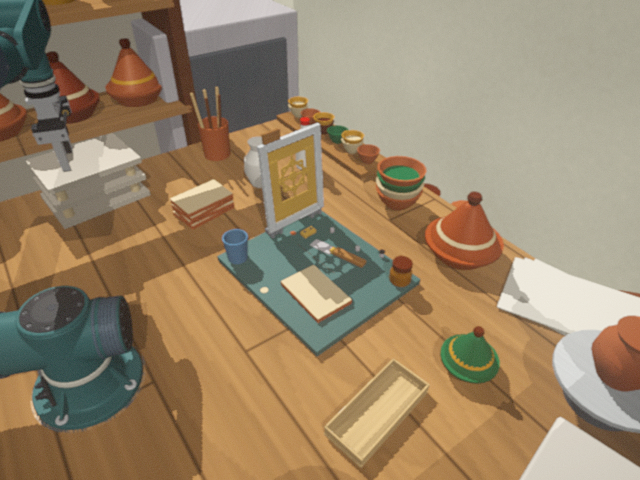

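The scene view shows the jig mid-bench. The side view has board corners at about (318,350), (220,262) and (418,282), the tile at (316,291), the scraper at (340,250) and the tray at (377,410). I'll cast these onto their planes.

```bash
cat > h.py <<'E'
import numpy as np, cv2
from scipy.spatial.transform import Rotation as R
from bench import sensors, snapshot, camera_info
def ray(c,uv,z):
    uv=np.atleast_2d(np.float64(uv)); d=np.c_[(uv[:,0]-c['cx'])/c['fx'],-(uv[:,1]-c['cy'])/c['fy'],-np.ones(len(uv))]
    d=d@R.from_euler('xyz',c['rotation']).as_matrix().T; p=np.array(c['position'])
    return p+d*((z-p[2])/d[:,2])[:,None]
def proj(c,P):
    q=(np.atleast_2d(P)-c['position'])@R.from_euler('xyz',c['rotation']).as_matrix()
    return np.c_[c['cx']-c['fx']*q[:,0]/q[:,2], c['cy']+c['fy']*q[:,1]/q[:,2]]
def loc(J,P): # world->jig, J=(x,y,yaw)
    P=np.atleast_2d(P); c,s=np.cos(J[2]),np.sin(J[2]); d=P[:,:2]-J[:2]; return np.c_[c*d[:,0]+s*d[:,1],-s*d[:,0]+c*d[:,1]]
def glob(J,P):
    P=np.atleast_2d(P); c,s=np.cos(J[2]),np.sin(J[2]); return np.c_[J[0]+c*P[:,0]-s*P[:,1],J[1]+s*P[:,0]+c*P[:,1]]
def tool(o,P): # world pts -> offset in tool axes mm
    return (np.atleast_2d(P)-o['tool_pos'])@R.from_euler('xyz',o['ee_rot']).as_matrix()*1000
E
python3 - <<'E'
from h import *
np.set_printoptions(precision=4,suppress=True)
c=camera_info("side"); s=camera_info("scene")
print("board side NR NL FR FL",*ray(c,[(318,350),(220,262),(418,282),(320,212)],.018)[:,:2])
print("board scene NR FR FL NL",*ray(s,[(278,205),(229,277),(398,305),(419,238)],.018)[:,:2])
print("tile",*ray(c,[(321,318),(351,298),(313,267),(282,288)],.032)[:,:2])
print("tray rim",*ray(c,[(362,464),(428,382),(390,362),(327,428)],.028)[:,:2])
print("scr butt,tip",*ray(c,[(366,263),(311,245)],.025)[:,:2])
print("scr scene butt,tip",*ray(s,[(287,261),(354,266)],.025)[:,:2])
E
```

```text
board side NR NL FR FL [ 0.4195 -0.2162] [0.3725 0.1512] [ 0.7384 -0.1908] [0.7067 0.1791]
board scene NR FR FL NL [ 0.4421 -0.2121] [ 0.7644 -0.1638] [0.6987 0.2144] [0.4404 0.1975]
tile [ 0.469  -0.1576] [ 0.5615 -0.1484] [ 0.5488 -0.012 ] [ 0.4469 -0.0294]
tray rim [ 0.3391 -0.4605] [ 0.5492 -0.41  ] [ 0.5191 -0.3315] [ 0.3284 -0.3731]
scr butt,tip [ 0.6721 -0.0706] [0.5971 0.0666]
scr scene butt,tip [ 0.6676 -0.0654] [0.6219 0.0864]
```

Request:
arm_command(plan=[{"grip": -1,"slide": [0,0,-0.11]},{"grip": -1,"slide": [0,0,-0.11]},{"grip": -1,"slide": [0,0,-0.08]},{"grip": -1,"slide": [-0.075,-0.08,0]},{"grip": -1,"slide": [-0.075,-0.08,0]},{"grip": -1,"slide": [-0.075,-0.08,0]},{"grip": -1,"slide": [-0.075,-0.08,0]},{"grip": -1,"slide": [-0.075,-0.08,0]},{"grip": -1,"slide": [-0.075,-0.08,0]},{"grip": -1,"slide": [-0.075,-0.08,0]}])

```text
invalid input at $.plan[0]: expected keys grip, slide, spin
```

Request:
arm_command(plan=[{"grip": -1,"slide": [-0.075,-0.08,0]},{"grip": -1,"slide": [-0.075,-0.08,0]},{"grip": -1,"slide": [-0.075,-0.08,0]},{"grip": -1,"slide": [-0.075,-0.08,0]},{"grip": -1,"slide": [-0.075,-0.08,0]},{"grip": -1,"spin": 1},{"grip": -1,"spin": 1},{"grip": -1,"spin": 1},{"grip": -1,"spin": 1},{"grip": -1,"spin": 1}])

```text
invalid input at $.plan[0]: expected keys grip, slide, spin
```

Request:
arm_command(plan=[{"grip": -1,"spin": 1},{"grip": -1,"spin": 1},{"grip": -1,"spin": 1},{"grip": -1,"spin": 1},{"grip": -1,"spin": 1},{"grip": -1,"spin": 0.5},{"grip": -1}])

```text
invalid input at $.plan[0]: expected keys grip, slide, spin
```

Run:
```python
from h import *
im=snapshot("wrist"); cv2.imwrite("pics/w1.png",im[:,:,::-1]); print(camera_info("wrist")); o=sensors.get_obs(); print(o['tool_pos'],o['ee_rot'],o['time'])
```

```text
{'fx': 398.3907161338247, 'fy': 398.3907161338247, 'cx': 321.8546487365575, 'cy': 238.60452143077188, 'position': array([0.07885047, 0.54951294, 0.38398243]), 'rotation': array([-0.2548534 ,  0.00189318,  1.29362265])}
[0.15020989 0.52879112 0.22975266] [-3.14025898e+00 -1.22478266e-04  2.86476677e+00] 0.2
```

View pics/w1.png

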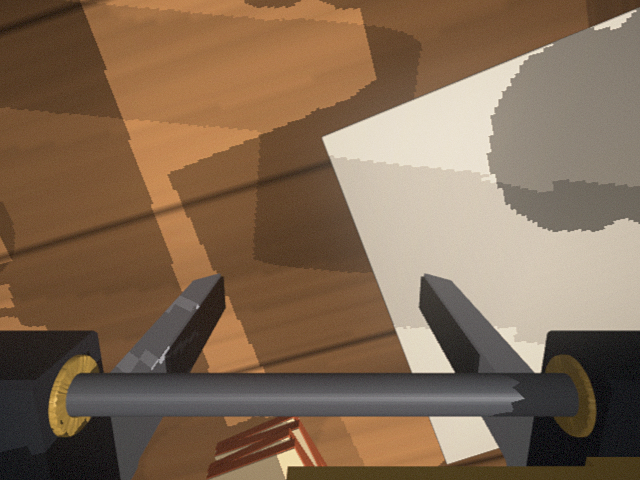

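The wrist view shows only bench and paper so far, since every row needs all three keys. Resending the moves.

Request:
arm_command(plan=[{"grip": -1,"slide": [0,0,-0.11],"spin": 0},{"grip": -1,"slide": [0,0,-0.11],"spin": 0},{"grip": -1,"slide": [0,0,-0.08],"spin": 0},{"grip": -1,"slide": [-0.075,-0.08,0],"spin": 0},{"grip": -1,"slide": [-0.075,-0.08,0],"spin": 0},{"grip": -1,"slide": [-0.075,-0.08,0],"spin": 0},{"grip": -1,"slide": [-0.075,-0.08,0],"spin": 0},{"grip": -1,"slide": [-0.075,-0.08,0],"spin": 0},{"grip": -1,"slide": [-0.075,-0.08,0],"spin": 0},{"grip": -1,"slide": [-0.075,-0.08,0],"spin": 0}])

```text
time: 1.45
tool_pos: [0.3266, 0.1864, 0.3804]
ee_rot: [3.141, 0.0, 2.865]
wrist_force: [-0.6, 0.4, 0.3]
width: 0.0941
finger_force: 0.0
```

Request:
arm_command(plan=[{"grip": -1,"slide": [-0.075,-0.08,0],"spin": 0},{"grip": -1,"slide": [-0.075,-0.08,0],"spin": 0},{"grip": -1,"slide": [-0.075,-0.08,0],"spin": 0},{"grip": -1,"slide": [-0.075,-0.08,0],"spin": 0},{"grip": -1,"slide": [-0.075,-0.08,0],"spin": 0},{"grip": -1,"slide": [0,0,0],"spin": 1},{"grip": -1,"slide": [0,0,0],"spin": 1},{"grip": -1,"slide": [0,0,0],"spin": 1},{"grip": -1,"slide": [0,0,0],"spin": 1},{"grip": -1,"slide": [0,0,0],"spin": 1}])

```text
time: 2.7
tool_pos: [0.4519, -0.0556, 0.3802]
ee_rot: [-3.142, -0.0, 2.426]
wrist_force: [-0.6, -0.8, -0.6]
width: 0.0938
finger_force: 0.0
```

Request:
arm_command(plan=[{"grip": -1,"slide": [0,0,0],"spin": 1},{"grip": -1,"slide": [0,0,0],"spin": 1},{"grip": -1,"slide": [0,0,0],"spin": 1},{"grip": -1,"slide": [0,0,0],"spin": 1},{"grip": -1,"slide": [0,0,0],"spin": 1},{"grip": -1,"slide": [0,0,0],"spin": 0.5},{"grip": -1,"slide": [0,0,0],"spin": 0}])

```text
time: 3.58
tool_pos: [0.4519, -0.0556, 0.3803]
ee_rot: [-3.141, -0.0, 1.949]
wrist_force: [0.6, 0.2, 0.8]
width: 0.0942
finger_force: 0.0
```

Run:
```python
from h import *
c=camera_info("wrist");im=snapshot("wrist"); cv2.imwrite("pics/w2.png",im[:,:,::-1]); o=sensors.get_obs(); print(o['tool_pos'],o['ee_rot'],o['time'])
import pickle; pickle.dump((c,im,o),open("w2.pkl","wb"))
```

```text
[ 0.45195131 -0.05561913  0.38031277] [-3.14142517e+00 -2.28166839e-04  1.94928316e+00] 3.625
```

View pics/w2.png

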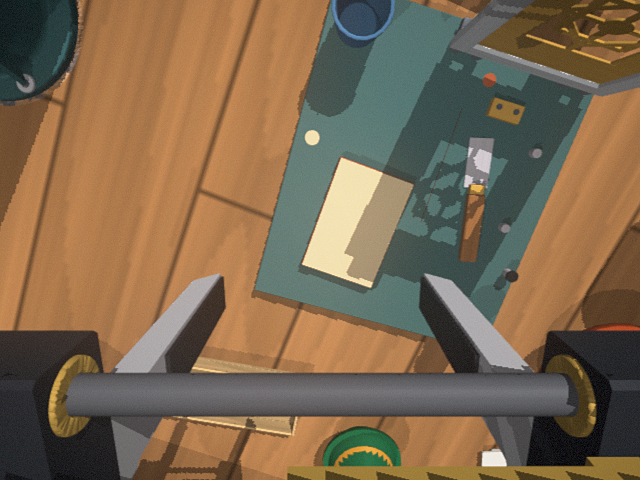

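The wrist view is clear. Tile corners are near (341,157), (414,183), (374,288) and (302,263); the dowels near (537,153) and (506,228); the post at (511,275); the stop at (506,109); the scraper runs from butt (468,262) to tip (481,138); the tray is at the bottom left.

```bash
cat >> h.py <<'E'
def fit(Pj,Pw): # 2D rigid
    Pj=np.array(Pj)/1000;Pw=np.array(Pw)[:,:2];a=Pj-Pj.mean(0);b=Pw-Pw.mean(0)
    th=np.arctan2((a[:,0]*b[:,1]-a[:,1]*b[:,0]).sum(),(a*b).sum()); J=np.r_[0,0,th]; J[:2]=Pw.mean(0)-glob(J,Pj.mean(0))[0]
    return J,(glob(J,Pj)-Pw)*1000
def quad(mask): # largest blob -> 4 corners
    cs,_=cv2.findContours(mask.astype(np.uint8),cv2.RETR_EXTERNAL,cv2.CHAIN_APPROX_NONE); k=cv2.convexHull(max(cs,key=cv2.contourArea))
    return cv2.approxPolyN(k,4)[0].astype(float)
E
python3 - <<'E'
from h import *; import pickle
np.set_printoptions(precision=4,suppress=True)
c,im,o=pickle.load(open("w2.pkl","rb"))
hsv=cv2.cvtColor(im,cv2.COLOR_RGB2HSV); print("cream",hsv[220,340],"shade",hsv[230,375],"board",hsv[200,290],hsv[150,420],"dowel",hsv[153,537],hsv[228,506],"bench",hsv[250,200],"cream2",hsv[137,312])
h,s,v=[hsv[:,:,i].astype(int) for i in range(3)]
board=((h>75)&(h<105)&(s>60)); q=quad(board); print("board quad",q)
roi=np.zeros_like(board); roi[140:310,280:440]=1
t=((h<40)&roi)>0; q=quad(cv2.morphologyEx(t.astype(np.uint8),cv2.MORPH_OPEN,np.ones((5,5)))); print("tile",q)
T=ray(c,q,.032); print(T[:,:2], np.linalg.norm(T-np.roll(T,-1,0),axis=1))
Pw=np.vstack([ray(c,[(537,153),(506,228)],.029),ray(c,[(511,274)],.035),ray(c,[(254,293)],.018)])
J,e=fit([(106,80),(106,-20),(137,-78),(-190,-200)],Pw); print("J",J,e)
print("tile in jig",loc(J,T)*1000, loc(J,T).mean(0)*1000)
roi=np.zeros_like(board); roi[176:275,450:495]=1
w=((h<25)&(s>90)&(roi>0)); ys,xs=np.nonzero(w); print("handle px",len(xs),xs.mean(),ys.mean(),ys.max(),ys.min())
S=ray(c,[(468,261),(481,139)],.025);print("scr",S[:,:2],np.linalg.norm(S[0]-S[1]), loc(J,S)*1000)
tr=ray(c,[(175,413),(292,435),(298,404)],.028);print("tray",tr[:,:2],loc(J,tr)*1000)
E
```

```text
cream [ 21  70 243] shade [ 19  79 174] board [ 83  52 127] [86 73 80] dowel [167  13 133] [173   8 132] bench [ 14 140 187] cream2 [ 22  66 241]
board quad [[476. 248.]
 [268.  63.]
 [412. -21.]
 [552.  92.]]
tile [[415. 183.]
 [371. 289.]
 [299. 264.]
 [340. 155.]]
[[ 0.5539  0.0011]
 [ 0.5592 -0.1502]
 [ 0.4564 -0.1529]
 [ 0.4532 -0.0018]] [0.1513 0.1028 0.1511 0.1008]
J [0.5809 0.     0.1092] [[-1.9441  0.6116]
 [-0.9541  0.0329]
 [ 3.2885 -1.4744]
 [-0.3902  0.8299]]
tile in jig [[ -26.745     3.9563]
 [ -37.9471 -146.9466]
 [-140.4291 -138.4875]
 [-127.1856   12.0705]] [-83.0767 -67.3518]
handle px 1391 471.77354421279654 222.97771387491014 261 184
scr [[ 0.6659 -0.0675]
 [ 0.6087  0.0804]] 0.15868718105529095 [[ 77.1245 -76.4412]
 [ 36.3354  76.9142]]
tray [[ 0.3682 -0.4399]
 [ 0.5433 -0.4118]
 [ 0.5324 -0.3577]] [[-259.4041 -414.0975]
 [ -82.2933 -405.2301]
 [ -87.174  -350.2879]]
```

Request:
arm_command(plan=[{"grip": 0.15,"slide": [-0.02,0.0975,0],"spin": 0},{"grip": 0.15,"slide": [-0.02,0.0975,0],"spin": 0},{"grip": 0.15,"slide": [-0.02,0.0975,0.05],"spin": 0},{"grip": 0.15,"slide": [-0.02,0.0975,0.05],"spin": 0},{"grip": 0.15,"slide": [0,0,0.12],"spin": 0},{"grip": 0.15,"slide": [0,0,0.12],"spin": 0},{"grip": 0.15,"slide": [0,0,0.12],"spin": 0},{"grip": 0.15,"slide": [0,0,0.1],"spin": 0},{"grip": 0.15,"slide": [0,0,0.048],"spin": 0},{"grip": 0.15,"slide": [0,0,0],"spin": 0}])

```text
time: 4.88
tool_pos: [0.646, -0.0206, 0.073]
ee_rot: [-3.136, -0.003, 1.949]
wrist_force: [-0.3, 0.1, 0.0]
width: 0.04
finger_force: 0.0
```

Run:
```python
from h import *
c=camera_info("wrist");im=snapshot("wrist"); cv2.imwrite("pics/w3.png",im[:,:,::-1]); o=sensors.get_obs(); print(o['tool_pos'],o['ee_rot'],o['time'],o['width'])
```

```text
[ 0.64757083 -0.02080258  0.07568145] [-3.13988095e+00 -1.05040281e-03  1.94890810e+00] 4.925 0.04011258725072564
```

View pics/w3.png

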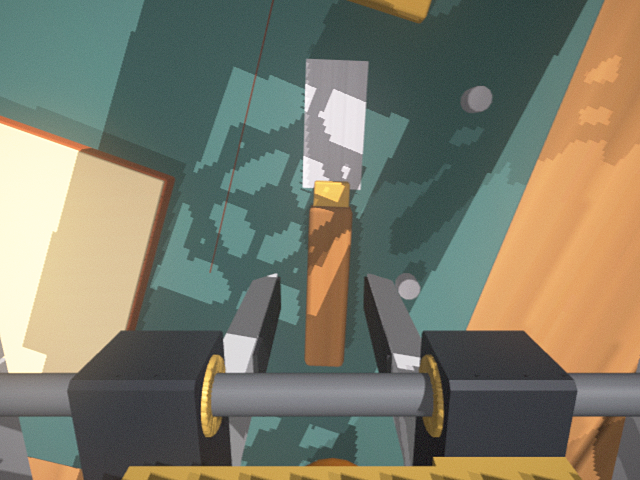

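The scraper handle (x 307–350) sits between the fingers, slightly right of centre. The right dowel at (408,287) is close to the right finger, so I'll narrow the opening a little, then descend and grip.

Request:
arm_command(plan=[{"grip": 0.27,"slide": [0,0,0],"spin": 0},{"grip": 0.27,"slide": [0,0,0.03],"spin": 0},{"grip": 0.27,"slide": [0,0,0.03],"spin": 0},{"grip": 0.27,"slide": [0,0,0],"spin": 0},{"grip": 1,"slide": [0,0,0],"spin": 0},{"grip": 1,"slide": [0,0,0],"spin": 0},{"grip": 1,"slide": [0,0,0],"spin": 0},{"grip": 1,"slide": [0,0,0],"spin": 0}])

```text
time: 5.92
tool_pos: [0.6481, -0.0209, 0.0466]
ee_rot: [3.141, 0.0, 1.948]
wrist_force: [0.7, 0.2, 0.4]
width: 0.022
finger_force: 29.7
```

Request:
arm_command(plan=[{"grip": 1,"slide": [0,0,-0.05],"spin": 0},{"grip": 1,"slide": [0,0,-0.1],"spin": 0},{"grip": 1,"slide": [0,0,-0.12],"spin": 0},{"grip": 1,"slide": [0,0,-0.12],"spin": 0},{"grip": 1,"slide": [0,0,-0.08],"spin": 0},{"grip": 1,"slide": [-0.066,-0.09,0],"spin": 0},{"grip": 1,"slide": [-0.066,-0.09,0],"spin": 0},{"grip": 1,"slide": [-0.066,-0.09,0],"spin": 0},{"grip": 1,"slide": [-0.066,-0.09,0],"spin": 0},{"grip": 1,"slide": [-0.066,-0.09,0],"spin": 0}])

```text
time: 7.18
tool_pos: [0.4985, -0.2585, 0.2816]
ee_rot: [3.141, 0.0, 1.949]
wrist_force: [0.7, -0.5, 0.2]
width: 0.0213
finger_force: 29.7
```

Request:
arm_command(plan=[{"grip": 1,"slide": [-0.066,-0.09,0],"spin": 0},{"grip": 1,"slide": [-0.066,-0.09,0],"spin": 0},{"grip": 1,"slide": [-0.066,-0.09,0],"spin": 0},{"grip": 1,"slide": [0,0,0],"spin": 1},{"grip": 1,"slide": [0,0,0],"spin": 1},{"grip": 1,"slide": [0,0,0],"spin": 1},{"grip": 1,"slide": [0,0,0],"spin": 1},{"grip": 1,"slide": [0,0,0],"spin": 1},{"grip": 1,"slide": [0,0,0],"spin": 1},{"grip": 1,"slide": [0,0,0],"spin": 1}])

```text
time: 8.43
tool_pos: [0.4106, -0.399, 0.2815]
ee_rot: [-3.142, -0.0, 1.335]
wrist_force: [0.7, 0.5, -1.9]
width: 0.0218
finger_force: 29.7
```

Request:
arm_command(plan=[{"grip": 1,"slide": [0,0,0],"spin": 1},{"grip": 1,"slide": [0,0,0],"spin": 1},{"grip": 1,"slide": [0,0,0],"spin": 1},{"grip": 1,"slide": [0,0,0],"spin": 1},{"grip": 1,"slide": [0,0,0],"spin": 1},{"grip": 1,"slide": [0,0,0],"spin": 1},{"grip": 1,"slide": [0,0,0],"spin": 1},{"grip": 1,"slide": [0,0,0],"spin": 1},{"grip": 1,"slide": [0,0,0],"spin": 1},{"grip": 1,"slide": [0,0,0],"spin": 1}])

```text
time: 9.68
tool_pos: [0.4107, -0.3989, 0.2814]
ee_rot: [-3.141, -0.0, 0.462]
wrist_force: [0.1, 0.1, -0.9]
width: 0.0219
finger_force: 29.7
```

Request:
arm_command(plan=[{"grip": 1,"slide": [0,0,0],"spin": 1},{"grip": 1,"slide": [0,0,0],"spin": 1},{"grip": 1,"slide": [0,0,0],"spin": 1},{"grip": 1,"slide": [0,0,0],"spin": 0}])

```text
time: 10.18
tool_pos: [0.4107, -0.399, 0.2814]
ee_rot: [-3.141, 0.0, 0.204]
wrist_force: [0.0, -0.2, -0.8]
width: 0.0222
finger_force: 29.7
```

Run:
```python
from h import *; import pickle
c=camera_info("wrist");im=snapshot("wrist"); cv2.imwrite("pics/w4.png",im[:,:,::-1]); o=sensors.get_obs(); print(o['tool_pos'],o['ee_rot'],o['time'],o['width'])
pickle.dump((c,im,o),open("w4.pkl","wb"))
```

```text
[ 0.41069902 -0.39895893  0.2814212 ] [-3.14140788e+00  2.24090653e-05  2.04697977e-01] 10.225 0.021692332091629008
```

View pics/w4.png

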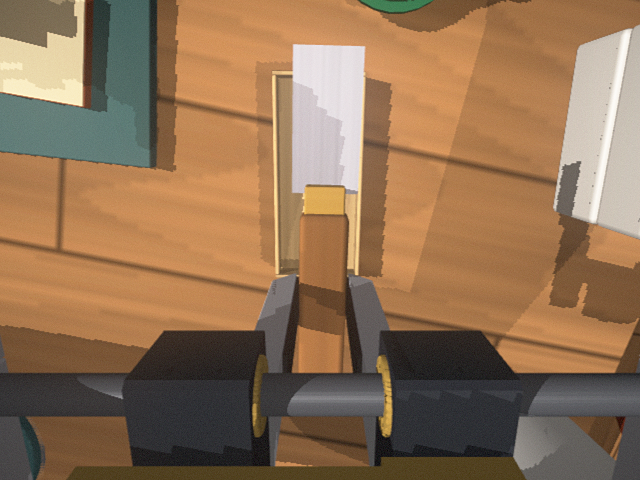

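Tray rim corners are near (273,72), (277,275) and (357,275). The scraper (x 293–365 at the blade) hangs level and parallel above it.

Run:
```python
from h import *; import pickle
np.set_printoptions(precision=4,suppress=True)
c,im,o=pickle.load(open("w4.pkl","rb"))
t=ray(c,[(273,72),(277,275),(357,275),(365,78)],.028); print(t[:,:2],np.linalg.norm(t-np.roll(t,-1,0),axis=1))
print("tray corners tool mm",tool(o,t)); 
print("scraper tip/edge tool",tool(o,ray(c,[(293,45),(365,46)],.272)))
```

```text
[[ 0.5279 -0.3264]
 [ 0.3266 -0.3659]
 [ 0.3442 -0.4509]
 [ 0.5404 -0.4135]] [0.2051 0.0868 0.1998 0.088 ]
tray corners tool mm [[129.516  -47.1418 253.427 ]
 [-75.5862 -49.4227 253.432 ]
 [-75.6429  37.3629 253.416 ]
 [124.0882  40.675  253.4109]]
scraper tip/edge tool [[105.2785 -11.3657   9.4209]
 [104.9064  15.7496   9.4159]]
```

Request:
arm_command(plan=[{"grip": 1,"slide": [0,-0.012,0.12],"spin": 0},{"grip": 1,"slide": [0,0,0.12],"spin": 0},{"grip": 1,"slide": [0,0,0.12],"spin": 0},{"grip": 1,"slide": [0,0,0.08],"spin": 0},{"grip": 1,"slide": [0,0,0.04],"spin": 0},{"grip": 1,"slide": [0,0,0.012],"spin": 0},{"grip": 1,"slide": [0,0,0],"spin": 0},{"grip": 1,"slide": [0,0,0],"spin": 0}])

```text
time: 11.22
tool_pos: [0.4103, -0.394, 0.0371]
ee_rot: [3.139, -0.002, 0.203]
wrist_force: [0.9, 0.6, 0.5]
width: 0.0214
finger_force: 29.7
```

Request:
arm_command(plan=[{"grip": 0.2,"slide": [0,0,0],"spin": 0},{"grip": 0.2,"slide": [0,0,0],"spin": 0},{"grip": 0.2,"slide": [0,0,0],"spin": 0},{"grip": 0.2,"slide": [0,0,-0.04],"spin": 0},{"grip": 0.2,"slide": [0,0,-0.1],"spin": 0},{"grip": 0.2,"slide": [0,0,-0.12],"spin": 0},{"grip": 0.2,"slide": [0,0,-0.12],"spin": 0},{"grip": 0.2,"slide": [0,0,-0.12],"spin": 0},{"grip": 0.2,"slide": [0,0,0],"spin": 0}])

```text
time: 12.35
tool_pos: [0.411, -0.3948, 0.293]
ee_rot: [3.13, -0.007, 0.203]
wrist_force: [1.0, 0.0, 0.6]
width: 0.0376
finger_force: 0.0
```

Run:
```python
from h import *
im=snapshot("wrist"); cv2.imwrite("pics/w5.png",im[:,:,::-1]); o=sensors.get_obs(); print(o['tool_pos'],o['ee_rot'],o['time'],o['width'])
```

```text
[ 0.41024282 -0.39398928  0.28895246] [ 3.13554588 -0.00338702  0.20321533] 12.4 0.037798772232850594
```

View pics/w5.png

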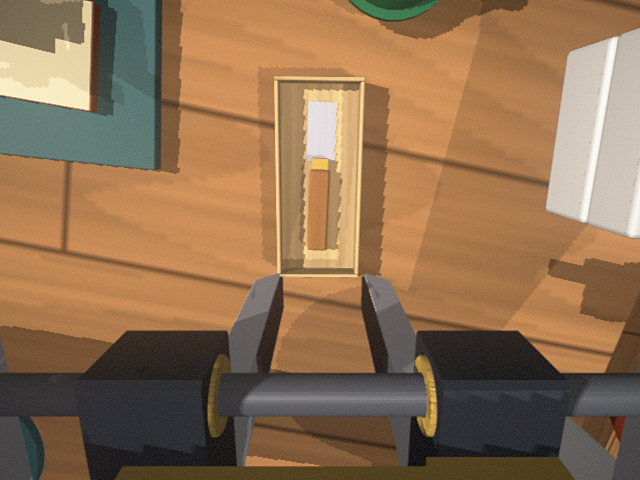

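The scraper lies flat inside the tray, from (318,250) to (322,100). Next, move behind the tile for the push along the jig's y.

Request:
arm_command(plan=[{"grip": -0.28,"slide": [0.073,-0.095,0],"spin": 0},{"grip": -0.28,"slide": [0.073,-0.095,0],"spin": 0},{"grip": -0.28,"slide": [0.073,-0.095,0],"spin": 0},{"grip": -0.28,"slide": [0.073,-0.095,0],"spin": 0},{"grip": -0.28,"slide": [0,0,0],"spin": -1},{"grip": -0.28,"slide": [0,0,0],"spin": -1},{"grip": -0.28,"slide": [0,0,0],"spin": -1},{"grip": -0.28,"slide": [0,0,0],"spin": -1},{"grip": -0.28,"slide": [0,0,0],"spin": -1},{"grip": -0.28,"slide": [0,0,0],"spin": -1}])

```text
time: 13.65
tool_pos: [0.5134, -0.1773, 0.2826]
ee_rot: [-3.137, 0.002, 0.73]
wrist_force: [0.2, -1.0, 0.9]
width: 0.0602
finger_force: 0.0
```

Request:
arm_command(plan=[{"grip": -0.28,"slide": [0,0,0],"spin": -1},{"grip": -0.28,"slide": [0,0,0],"spin": -1},{"grip": -0.28,"slide": [0,0,0],"spin": -1},{"grip": -0.28,"slide": [0,0,0],"spin": -1},{"grip": -0.28,"slide": [0,0,0],"spin": -1},{"grip": -0.28,"slide": [0,0,0],"spin": -1},{"grip": -0.28,"slide": [0,0,0],"spin": -1},{"grip": -0.28,"slide": [0,0,0],"spin": -1},{"grip": -0.28,"slide": [0,0,0],"spin": -1},{"grip": -0.28,"slide": [0,0,0],"spin": -1}])

```text
time: 14.9
tool_pos: [0.5134, -0.1773, 0.2825]
ee_rot: [-3.137, -0.002, 1.602]
wrist_force: [0.5, 1.1, -0.1]
width: 0.0602
finger_force: 0.0
```

Request:
arm_command(plan=[{"grip": -0.28,"slide": [0,0,0],"spin": -0.92},{"grip": -0.28,"slide": [0,0,0],"spin": 0}])

```text
time: 15.15
tool_pos: [0.5135, -0.1773, 0.283]
ee_rot: [-3.138, -0.002, 1.679]
wrist_force: [-0.4, 0.3, -1.0]
width: 0.0603
finger_force: 0.0
```

```bash
cat > m.py <<'E'
from h import *; import pickle,sys
np.set_printoptions(precision=4,suppress=True)
c=camera_info("wrist");im=snapshot("wrist");o=sensors.get_obs();n=sys.argv[1]
cv2.imwrite(f"pics/{n}.png",im[:,:,::-1]);pickle.dump((c,im,o),open(n+".pkl","wb"))
hsv=cv2.cvtColor(im,cv2.COLOR_RGB2HSV);h,s,v=[hsv[:,:,i].astype(int) for i in range(3)]
print(o['tool_pos'],o['ee_rot'],o['time'],o['width'])
J0=np.array([.5809,0,.1092])
g=cv2.cvtColor(im,cv2.COLOR_RGB2GRAY); nb=((s<40)&(v>90)).astype(np.uint8)
obs=[]
for pj,z in (((106,80),.029),((106,-20),.029)):
    u=proj(c,np.r_[glob(J0,np.array(pj)/1000)[0],z])[0]
    x,y=u.astype(int)
    if not(20<x<620 and 20<y<460): print("dowel off",u);continue
    w=nb[y-20:y+21,x-20:x+21]; k,l,st,ce=cv2.connectedComponentsWithStats(w)
    for i in range(1,k):
        if st[i,4]>30: p=ce[i]+[x-20,y-20]; print(pj,"pred",u,"blob",p,"area",st[i,4],"jig",loc(J0,ray(c,p,z))*1000)
# cream tile outline: cream+terracotta pixels inside board
t=((h<35)&(s>35)).astype(np.uint8); t=cv2.morphologyEx(t,cv2.MORPH_OPEN,np.ones((5,5)))
k,l,st,ce=cv2.connectedComponentsWithStats(t)
for i in range(1,k):
    P=loc(J0,ray(c,ce[i],.032))[0]*1000
    if st[i,4]>4000 and -190<P[0]<150 and -200<P[1]<200:
        q=quad((l==i)); T=loc(J0,ray(c,q,.032))*1000; print("tile?",st[i,:4],q.tolist(),"jig",T,"sides",np.linalg.norm(T-np.roll(T,-1,0),axis=1),"mean",T.mean(0))
print("TCP jig",loc(J0,o['tool_pos'])*1000,"relyaw",o['ee_rot'][2]-J0[2])
E
python3 m.py w6
```

```text
[ 0.5136 -0.1774  0.2833] [-3.1385 -0.002   1.6783] 15.2 0.06006833511879945
dowel off [542.8842 -71.3588]
(106, -20) pred [528.2265  52.2104] blob [528.5775  53.5141] area 142 jig [[106.4752 -21.133 ]]
tile? [  0   0 640 438] [[639.0, 0.0], [639.0, 354.0], [0.0, 464.0], [0.0, 0.0]] jig [[ 199.0829   22.7705]
 [ 269.9565 -335.4918]
 [-488.0643 -489.2047]
 [-382.2407   24.6741]] sides [365.2054 773.449  524.6618 581.3266] mean [-100.3164 -194.313 ]
tile? [274  17 115 170] [[389.0, 25.0], [372.0, 187.0], [273.0, 180.0], [280.0, 16.0]] jig [[ -26.3849    2.9043]
 [ -37.5601 -146.3705]
 [-138.0209 -139.1906]
 [-126.7159   10.6996]] sides [149.6925 100.7171 150.316  100.6334] mean [-82.1705 -67.9893]
TCP jig [[ -86.2029 -168.9901]] relyaw 1.5690938026385162
```

View pics/w6.png

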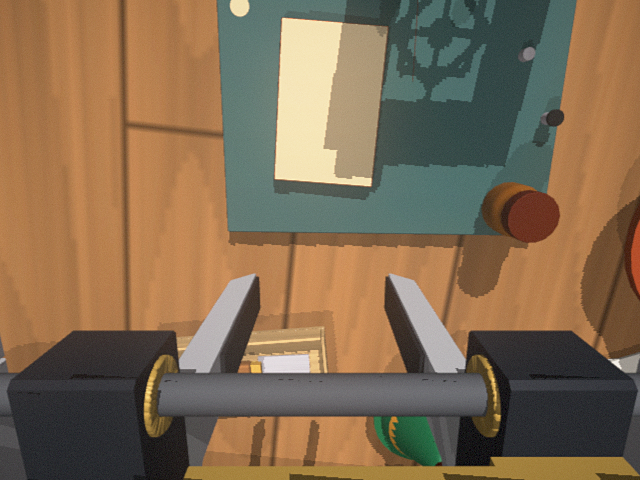

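The view shows the board edge, tile (275–389, 16–187), right dowel (528,53), post (553,117) and jar (520,212). Fingers are lined up behind the tile's short end, so I'll descend and check height first.

Request:
arm_command(plan=[{"grip": -0.28,"slide": [0.004,0.004,0.12],"spin": 0},{"grip": -0.28,"slide": [0,0,0.12],"spin": 0},{"grip": -0.28,"slide": [0,0,0.12],"spin": 0},{"grip": -0.28,"slide": [0,0,0.07],"spin": 0},{"grip": -0.28,"slide": [0,0,0.03],"spin": 0},{"grip": -0.28,"slide": [0,0,0],"spin": 0},{"grip": -0.28,"slide": [0,0,0],"spin": 0}])

```text
time: 16.08
tool_pos: [0.5174, -0.176, 0.0576]
ee_rot: [3.138, 0.002, 1.679]
wrist_force: [1.0, -0.7, 0.4]
width: 0.0601
finger_force: 0.0
```

Request:
arm_command(plan=[{"grip": -0.28,"slide": [0,0,0.02],"spin": 0},{"grip": -0.28,"slide": [0.02,0,0],"spin": 0},{"grip": -0.28,"slide": [0.025,0,0],"spin": 0},{"grip": -0.28,"slide": [0.025,0,0],"spin": 0},{"grip": -0.28,"slide": [0.025,0,0],"spin": 0}])

```text
time: 16.7
tool_pos: [0.5108, -0.1275, 0.0458]
ee_rot: [3.141, 0.001, 1.68]
wrist_force: [0.7, -3.1, -0.0]
width: 0.0601
finger_force: 1.4
```

```bash
python3 m.py w7
```

```text
[ 0.5105 -0.1257  0.0457] [ 3.1415 -0.0015  1.681 ] 16.75 0.060053471341374655
dowel off [ 891.5749 -252.8114]
dowel off [800.0916  68.9945]
tile? [185   0 262 302] [[446.0, 0.0], [427.0, 279.0], [209.0, 307.0], [184.0, 0.0]] jig [[ -37.695     3.7593]
 [ -37.3603 -107.7864]
 [-135.9747 -121.4205]
 [-136.3301    3.8223]] sides [111.5461  99.5524 125.2433  98.6351] mean [-86.84   -55.4063]
TCP jig [[ -83.6678 -117.2982]] relyaw 1.5718180215605932
```

Request:
arm_command(plan=[{"grip": -0.28,"slide": [0.025,0,0],"spin": 0},{"grip": -0.28,"slide": [0.025,0,0],"spin": 0},{"grip": -0.28,"slide": [0.025,0,0],"spin": 0},{"grip": -0.28,"slide": [0.018,0,0],"spin": 0},{"grip": -0.28,"slide": [0.01,0,0],"spin": 0},{"grip": -0.28,"slide": [0,0,0],"spin": 0},{"grip": -0.28,"slide": [-0.04,0,0],"spin": 0},{"grip": -0.28,"slide": [-0.02,0,-0.1],"spin": 0},{"grip": -0.28,"slide": [0,0,-0.12],"spin": 0},{"grip": -0.28,"slide": [0,0,-0.12],"spin": 0}])

```text
time: 18.0
tool_pos: [0.5079, -0.1077, 0.2163]
ee_rot: [-3.14, -0.002, 1.678]
wrist_force: [0.1, -0.7, 0.5]
width: 0.0603
finger_force: 0.0
```

```bash
python3 m.py w8
```

```text
[ 0.5116 -0.1088  0.2266] [3.1278 0.005  1.6787] 18.05 0.06002843310004835
dowel off [573.2574  -8.4628]
(106, -20) pred [554.2053 127.814 ] blob [555.0194 129.1602] area 206 jig [[106.8257 -21.0724]]
tile? [254   0 132 175] [[386.0, 0.0], [380.0, 174.0], [260.0, 174.0], [253.0, 0.0]] jig [[ -36.7301   73.7835]
 [ -36.7165  -57.2645]
 [-137.8761  -57.1067]
 [-137.8161   74.0831]] sides [131.048  101.1597 131.1898 101.0864] mean [-87.2847   8.3738]
TCP jig [[ -80.7275 -100.5569]] relyaw 1.5694997364431624
```

Request:
arm_command(plan=[{"grip": -0.28,"slide": [0.079,-0.055,0],"spin": 0},{"grip": -0.28,"slide": [0.079,-0.055,0],"spin": 0},{"grip": -1,"slide": [0.079,-0.055,0],"spin": 0},{"grip": -1,"slide": [0,0,0],"spin": 1},{"grip": -1,"slide": [0,0,0],"spin": 1},{"grip": -1,"slide": [0,0,0],"spin": 1},{"grip": -1,"slide": [0,0,0],"spin": 1},{"grip": -1,"slide": [0,0,0],"spin": 1},{"grip": -1,"slide": [0,0,0],"spin": 1},{"grip": -1,"slide": [0,0,0],"spin": 1}])

```text
time: 19.3
tool_pos: [0.4135, 0.0015, 0.2148]
ee_rot: [-3.14, -0.0, 1.065]
wrist_force: [-0.1, 0.1, 0.2]
width: 0.0939
finger_force: 0.0
```

Request:
arm_command(plan=[{"grip": -1,"slide": [0,0,0],"spin": 1},{"grip": -1,"slide": [0,0,0],"spin": 1},{"grip": -1,"slide": [0,0,0],"spin": 1},{"grip": -1,"slide": [0,0,0],"spin": 1},{"grip": -1,"slide": [0,0,0],"spin": 1},{"grip": -1,"slide": [0,0,0],"spin": 1},{"grip": -1,"slide": [0,0,0],"spin": 1},{"grip": -1,"slide": [0,0,0],"spin": 1},{"grip": -1,"slide": [0,0,0],"spin": 1},{"grip": -1,"slide": [0,0,0],"spin": 1}])

```text
time: 20.55
tool_pos: [0.4135, 0.0015, 0.2148]
ee_rot: [-3.14, 0.001, 0.193]
wrist_force: [-0.5, -0.8, -0.4]
width: 0.094
finger_force: 0.0
```

Request:
arm_command(plan=[{"grip": -1,"slide": [0,0,0],"spin": 1},{"grip": -1,"slide": [0,0,0],"spin": 0}])

```text
time: 20.8
tool_pos: [0.4135, 0.0015, 0.2149]
ee_rot: [-3.141, 0.001, 0.109]
wrist_force: [-0.0, 1.1, 0.1]
width: 0.0938
finger_force: 0.0
```

```bash
python3 m.py w9
python3 - <<'E'
from h import *
J0=np.array([.5809,0,.1092]); print("cup jig",loc(J0,ray(camera_info("side"),(236,236),.088))*1000)
im=cv2.imread("pics/side0.png"); hsv=cv2.cvtColor(im,cv2.COLOR_BGR2HSV); m=cv2.inRange(hsv,(100,80,40),(125,255,255)); m[:,:210]=0;m[:,270:]=0
ys,xs=np.nonzero(m[220:275]); print(xs.min(),xs.max(),ys.min()+220,ys.max()+220)
E
```

```text
[0.4135 0.0016 0.215 ] [-3.1407  0.0009  0.1096] 20.85 0.09412125673869842
dowel off [ 236.2678 -162.8545]
dowel off [ 379.8634 -163.0719]
tile? [231  59 190 129] [[414.0, 186.0], [237.0, 187.0], [230.0, 60.0], [421.0, 58.0]] jig [[-136.5683  -57.4027]
 [-137.3676   92.3231]
 [ -37.986    92.3062]
 [ -36.6452  -56.972 ]] sides [149.7279  99.3816 149.2842  99.924 ] mean [-87.1418  17.5636]
TCP jig [[-166.2162   19.8107]] relyaw 0.0004230849135306719
cup jig [[-143.32874199  158.10197394]]
223 246 229 263
```

Request:
arm_command(plan=[{"grip": -1,"slide": [0,0,0.12],"spin": 0},{"grip": -1,"slide": [0,0,0.12],"spin": 0},{"grip": -1,"slide": [0,0,0.08],"spin": 0},{"grip": -1,"slide": [0,0,0.018],"spin": 0},{"grip": -1,"slide": [0,0,0],"spin": 0},{"grip": -1,"slide": [0.02,0,0],"spin": 0},{"grip": -1,"slide": [0.025,0,0],"spin": 0},{"grip": -1,"slide": [0.025,0,0],"spin": 0},{"grip": -1,"slide": [0.025,0,0],"spin": 0}])

```text
time: 21.98
tool_pos: [0.4603, 0.007, 0.0475]
ee_rot: [3.141, 0.004, 0.109]
wrist_force: [-7.9, -0.8, 5.0]
width: 0.094
finger_force: 3.6
```

```bash
python3 m.py w10
```

```text
[0.4627 0.0072 0.0476] [ 3.1413 -0.0003  0.1092] 22.025 0.09398750024790023
dowel off [ 135.7504 -359.4026]
dowel off [ 449.0553 -359.4658]
tile? [140  40 379 275] [[487.0, 316.0], [167.0, 306.0], [139.0, 41.0], [519.0, 40.0]] jig [[-128.1372  -56.0946]
 [-123.0593   92.0958]
 [ -11.3556   91.6618]
 [ -11.0297  -55.9233]] sides [148.2774 111.7045 147.5854 117.1076] mean [-68.3954  17.9349]
TCP jig [[-116.7482   20.0173]] relyaw 3.217560949093923e-05
```

Request:
arm_command(plan=[{"grip": -1,"slide": [0.026,0,0],"spin": 0},{"grip": -1,"slide": [0.026,0,0],"spin": 0},{"grip": -1,"slide": [0.026,0,0],"spin": 0},{"grip": -1,"slide": [0.026,0,0],"spin": 0},{"grip": -1,"slide": [0.026,0,0],"spin": 0},{"grip": -1,"slide": [0.026,0,0],"spin": 0},{"grip": -1,"slide": [0.026,0,0],"spin": 0},{"grip": -1,"slide": [0.012,0,0],"spin": 0},{"grip": -1,"slide": [0,0,0],"spin": 0}])

```text
time: 23.15
tool_pos: [0.5577, 0.0178, 0.0469]
ee_rot: [3.142, -0.0, 0.109]
wrist_force: [-3.6, -0.7, 1.5]
width: 0.0942
finger_force: 1.5
```

```bash
python3 m.py w11
```

```text
[0.5577 0.0178 0.0468] [ 3.1416 -0.0006  0.1091] 23.2 0.09371590256953964
dowel off [166.9571 -12.5638]
dowel off [428.0587 -12.689 ]
tile? [140  40 379 273] [[520.0, 40.0], [488.0, 316.0], [165.0, 295.0], [138.0, 40.0]] jig [[ 86.9277 -56.1849]
 [-29.8377 -56.1977]
 [-19.3432  92.2925]
 [ 86.988   92.0076]] sides [116.7654 148.8605 106.3316 148.1924] mean [31.1837 17.9794]
tile? [ 62  79  73 100] [[125.0, 79.0], [136.0, 180.0], [74.0, 177.0], [60.0, 79.0]] jig [[ 72.8399  98.8475]
 [ 32.9092  99.2648]
 [ 34.1787 125.2756]
 [ 72.8501 124.6593]] sides [39.9329 26.0417 38.6762 25.8119] mean [ 53.1945 112.0118]
tile? [287 457 353  23] [[639.0, 479.0], [287.0, 479.0], [287.0, 467.0], [639.0, 455.0]] jig [[-122.7742 -144.9973]
 [-122.737    38.976 ]
 [-115.0858   38.8018]
 [-107.6166 -141.9137]] sides [183.9733   7.6531 180.8698  15.4681] mean [-117.0534  -52.2833]
TCP jig [[-21.1523  20.2064]] relyaw -8.739787178839442e-05
```

Request:
arm_command(plan=[{"grip": -1,"slide": [0.008,0,0],"spin": 0},{"grip": -1,"slide": [0.006,0,0],"spin": 0},{"grip": -1,"slide": [0.005,0,0],"spin": 0},{"grip": -1,"slide": [0.003,0,0],"spin": 0},{"grip": -1,"slide": [0.002,0,0],"spin": 0},{"grip": -1,"slide": [0,0,0],"spin": 0}])

```text
time: 23.95
tool_pos: [0.5681, 0.0189, 0.0467]
ee_rot: [-3.142, 0.002, 0.109]
wrist_force: [-5.4, -0.3, 4.3]
width: 0.0942
finger_force: 3.0
```

Request:
arm_command(plan=[{"grip": -1,"slide": [0.002,0,0],"spin": 0},{"grip": -1,"slide": [0,0,0],"spin": 0}])

```text
time: 24.2
tool_pos: [0.5691, 0.0191, 0.0467]
ee_rot: [-3.142, 0.002, 0.109]
wrist_force: [-6.0, -1.2, 4.9]
width: 0.0938
finger_force: 3.1
```

Request:
arm_command(plan=[{"grip": -1,"slide": [0.002,0,0],"spin": 0},{"grip": -1,"slide": [0,0,0],"spin": 0}])

```text
time: 24.45
tool_pos: [0.5701, 0.0192, 0.0467]
ee_rot: [-3.142, 0.002, 0.109]
wrist_force: [-5.3, -1.0, 3.9]
width: 0.0942
finger_force: 3.1
```

Request:
arm_command(plan=[{"grip": -1,"slide": [0.003,0,0],"spin": 0},{"grip": -1,"slide": [0,0,0],"spin": 0}])

```text
time: 24.7
tool_pos: [0.5717, 0.0193, 0.0467]
ee_rot: [-3.142, 0.002, 0.109]
wrist_force: [-6.0, -1.8, 5.0]
width: 0.094
finger_force: 2.9
```

```bash
python3 m.py w12
```

```text
[0.5717 0.0193 0.0467] [-3.1415  0.002   0.1089] 24.75 0.09412587320280043
(106, 80) pred [170.1506  27.6102] blob [174.2717  21.8402] area 876 jig [[108.0381  78.1918]]
(106, -20) pred [425.8698  27.4105] blob [427.5226  23.6003] area 773 jig [[107.3473 -20.5548]]
tile? [139  40 381 270] [[520.0, 40.0], [489.0, 311.0], [166.0, 302.0], [138.0, 40.0]] jig [[100.8662 -56.0106]
 [-13.2275 -56.2962]
 [ -8.6681  92.1428]
 [100.9697  91.8406]] sides [114.094  148.509  109.6383 147.8512] mean [44.9851 17.9191]
tile? [ 67 115  72  96] [[130.0, 115.0], [139.0, 210.0], [79.0, 210.0], [66.0, 115.0]] jig [[ 73.2236  98.4054]
 [ 34.1414  99.4149]
 [ 34.1564 125.2439]
 [ 73.2405 124.3354]] sides [39.0953 25.8291 39.0946 25.93  ] mean [ 53.6905 111.8499]
tile? [287 457 353  23] [[639.0, 479.0], [287.0, 479.0], [287.0, 467.0], [639.0, 455.0]] jig [[-108.8108 -144.9804]
 [-108.7507   39.0307]
 [-101.0809   38.8526]
 [ -93.6195 -141.8697]] sides [184.0111   7.6718 180.8763  15.5065] mean [-103.0655  -52.2417]
TCP jig [[-7.0681 20.2284]] relyaw -0.000255294357698152
```

Request:
arm_command(plan=[{"grip": -1,"slide": [0.003,0,0],"spin": 0},{"grip": -1,"slide": [0,0,0],"spin": 0}])

```text
time: 25.0
tool_pos: [0.5719, 0.0194, 0.0467]
ee_rot: [-3.141, 0.005, 0.109]
wrist_force: [-9.8, -0.7, 7.2]
width: 0.0941
finger_force: 4.7
```

Request:
arm_command(plan=[{"grip": -1,"slide": [0.003,0,0],"spin": 0},{"grip": -1,"slide": [0,0,0],"spin": 0}])

```text
time: 25.25
tool_pos: [0.572, 0.0194, 0.0468]
ee_rot: [-3.141, 0.009, 0.109]
wrist_force: [-13.2, -1.6, 10.2]
width: 0.0941
finger_force: 6.4
```

Request:
arm_command(plan=[{"grip": -1,"slide": [-0.03,0,0],"spin": 0},{"grip": -1,"slide": [0,0,-0.1],"spin": 0},{"grip": -0.28,"slide": [0,0,-0.12],"spin": 0},{"grip": -0.28,"slide": [0.05,0.065,-0.06],"spin": 0},{"grip": -0.28,"slide": [0.05,0.065,0],"spin": 0},{"grip": -0.28,"slide": [0.05,0.066,0],"spin": 0},{"grip": -0.28,"slide": [0,0,0],"spin": -1},{"grip": -0.28,"slide": [0,0,0],"spin": -1},{"grip": -0.28,"slide": [0,0,0],"spin": -1},{"grip": -0.28,"slide": [0,0,0],"spin": -1}])

```text
time: 26.5
tool_pos: [0.6471, -0.0712, 0.1865]
ee_rot: [3.14, -0.003, 0.461]
wrist_force: [-0.3, 0.0, 0.2]
width: 0.0598
finger_force: 0.0
```

Request:
arm_command(plan=[{"grip": -0.28,"slide": [0,0,0],"spin": -1},{"grip": -0.28,"slide": [0,0,0],"spin": -1},{"grip": -0.28,"slide": [0,0,0],"spin": -1},{"grip": -0.28,"slide": [0,0,0],"spin": -1},{"grip": -0.28,"slide": [0,0,0],"spin": -1},{"grip": -0.28,"slide": [0,0,0],"spin": -1},{"grip": -0.28,"slide": [0,0,0],"spin": -1},{"grip": -0.28,"slide": [0,0,0],"spin": -1},{"grip": -0.28,"slide": [0,0,0],"spin": -1},{"grip": -0.28,"slide": [0,0,0],"spin": -1}])

```text
time: 27.75
tool_pos: [0.647, -0.0711, 0.1865]
ee_rot: [3.139, -0.001, 1.334]
wrist_force: [-0.2, -0.9, 0.4]
width: 0.0604
finger_force: 0.0
```

Request:
arm_command(plan=[{"grip": -0.28,"slide": [0,0,0],"spin": -1},{"grip": -0.28,"slide": [0,0,0],"spin": -1},{"grip": -0.28,"slide": [0,0,0],"spin": -1},{"grip": -0.28,"slide": [0,0,0],"spin": -1},{"grip": -0.28,"slide": [0,0,0],"spin": 0}])

```text
time: 28.38
tool_pos: [0.6467, -0.0712, 0.1865]
ee_rot: [3.139, 0.0, 1.679]
wrist_force: [-0.7, 0.4, 0.6]
width: 0.06
finger_force: 0.0
```

```bash
python3 m.py w13
```

```text
[ 0.6466 -0.0711  0.1865] [3.1398 0.0001 1.6783] 28.425 0.060164050637622826
dowel off [391.371   10.7349]
(106, -20) pred [385.795  155.7664] blob [387.2468 160.3182] area 308 jig [[107.2514 -23.4349]]
tile? [242   0 144 205] [[386.0, 0.0], [378.0, 204.0], [251.0, 204.0], [242.0, 0.0]] jig [[101.5237  85.8802]
 [100.8742 -56.8776]
 [  1.3943 -56.7191]
 [  1.8392  86.032 ]] sides [142.7592  99.4801 142.7518  99.6846] mean [51.4078 14.5789]
tile? [238 300 169  74] [[408.0, 373.0], [236.0, 373.0], [242.0, 356.0], [383.0, 295.0]] jig [[ 132.3921 -207.1169]
 [ -18.8136 -206.8649]
 [ -12.6601 -190.1271]
 [ 107.6565 -133.4379]] sides [151.2059  17.8331 133.0028  77.7203] mean [  52.1437 -184.3867]
TCP jig [[ 57.5149 -77.8727]] relyaw 1.5691226570327865
```

Request:
arm_command(plan=[{"grip": -0.28,"slide": [0,-0.014,0.1],"spin": 0},{"grip": -0.28,"slide": [0,0,0.1],"spin": 0},{"grip": -0.28,"slide": [0,0,0.06],"spin": 0},{"grip": -0.28,"slide": [0,0,0.019],"spin": 0},{"grip": -0.28,"slide": [0,0,0],"spin": 0},{"grip": -0.28,"slide": [0.015,0,0],"spin": 0},{"grip": -0.28,"slide": [0.01,0,0],"spin": 0},{"grip": -0.28,"slide": [0.01,0,0],"spin": 0},{"grip": -0.28,"slide": [0.006,0,0],"spin": 0},{"grip": -0.28,"slide": [0,0,0],"spin": 0}])

```text
time: 29.68
tool_pos: [0.6382, -0.0527, 0.0492]
ee_rot: [3.138, 0.003, 1.68]
wrist_force: [0.7, -5.7, 4.0]
width: 0.0601
finger_force: 2.6
```

```bash
python3 m.py w14
```

```text
[ 0.6382 -0.0527  0.0491] [3.1376 0.0029 1.6795] 29.725 0.06042676471648238
dowel off [467.4176 -40.9805]
(106, -20) pred [446.5393 216.202 ] blob [448.602  215.8059] area 613 jig [[106.9057 -19.8211]]
tile? [196   0 257 319] [[453.0, 0.0], [432.0, 276.0], [219.0, 327.0], [196.0, 0.0]] jig [[100.7793  65.1888]
 [100.6165 -47.1816]
 [  1.7969 -72.5833]
 [  2.2366  65.2134]] sides [112.3706 102.0322 137.7974  98.5427] mean [51.3573  2.6593]
tile? [182 433 458  47] [[623.0, 457.0], [645.0, 479.0], [96.0, 479.0], [424.0, 432.0]] jig [[ 207.2746 -147.4731]
 [ 221.7057 -161.6485]
 [ -69.1335 -160.8306]
 [ 102.4713 -131.7299]] sides [ 20.2286 290.8404 174.0548 105.9792] mean [ 115.5795 -150.4205]
TCP jig [[ 51.1704 -58.5915]] relyaw 1.5702593310463673
```

Request:
arm_command(plan=[{"grip": -0.28,"slide": [0.006,0,0],"spin": 0},{"grip": -0.28,"slide": [0.004,0,0],"spin": 0},{"grip": -0.28,"slide": [0.002,0,0],"spin": 0},{"grip": -0.28,"slide": [0,0,0],"spin": 0}])

```text
time: 30.22
tool_pos: [0.6376, -0.0488, 0.049]
ee_rot: [3.138, 0.007, 1.679]
wrist_force: [1.3, -9.1, 4.4]
width: 0.0601
finger_force: 4.7
```

Request:
arm_command(plan=[{"grip": -0.28,"slide": [0.003,0,0],"spin": 0},{"grip": -0.28,"slide": [0,0,0],"spin": 0}])

```text
time: 30.48
tool_pos: [0.6376, -0.0487, 0.0491]
ee_rot: [3.138, 0.009, 1.678]
wrist_force: [1.9, -12.4, 4.2]
width: 0.0601
finger_force: 6.0
```

Request:
arm_command(plan=[{"grip": -0.28,"slide": [0.003,0,0],"spin": 0},{"grip": -0.28,"slide": [0,0,0],"spin": 0}])

```text
time: 30.72
tool_pos: [0.6376, -0.0486, 0.0491]
ee_rot: [3.138, 0.012, 1.678]
wrist_force: [1.9, -14.1, 3.3]
width: 0.0604
finger_force: 7.4
```

Force rose with no motion, so the tile is against the stop. Back off and verify from above.

Request:
arm_command(plan=[{"grip": -0.28,"slide": [-0.03,0,0],"spin": 0},{"grip": -0.28,"slide": [-0.02,0,-0.05],"spin": 0},{"grip": -0.28,"slide": [0.04,0,-0.11],"spin": 0},{"grip": -0.28,"slide": [0.06,0,-0.11],"spin": 0},{"grip": -0.28,"slide": [0,0,0],"spin": 0}])

```text
time: 31.35
tool_pos: [0.6354, -0.015, 0.1884]
ee_rot: [3.131, -0.001, 1.683]
wrist_force: [-0.0, -0.5, 0.5]
width: 0.0598
finger_force: 0.0
```

```bash
python3 m.py w15
```

```text
[ 0.634  -0.016   0.1846] [ 3.1366 -0.0009  1.6822] 31.4 0.06006421640391721
(106, 80) pred [393.1745  97.3506] blob [395.3794 101.9582] area 311 jig [[107.8094  76.7466]]
(106, -20) pred [387.2133 227.9558] blob [387.9662 228.087 ] area 207 jig [[106.6153 -20.1085]]
(106, -20) pred [387.2133 227.9558] blob [386.5714 242.1429] area 35 jig [[106.0046 -31.8982]]
tile? [251  28 138 231] [[380.0, 258.0], [258.0, 258.0], [250.0, 62.0], [394.0, -48.0]] jig [[100.681  -44.5202]
 [  1.0765 -44.5304]
 [  0.8807 103.4736]
 [101.5129 173.127 ]] sides [ 99.6045 148.0041 122.3864 217.6488] mean [51.0378 46.8875]
TCP jig [[ 51.0056 -21.7258]] relyaw 1.573036444219805
```

View pics/w15.png

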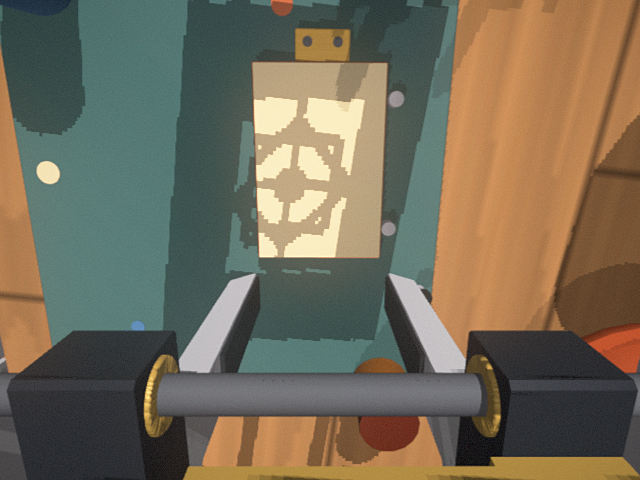

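The tile (251–386, 62–258) touches the stop (323,45) and both dowels at (395,101) and (388,229), so it is home. Next, close the fingers and fly over the raised stencil to its outer side.

Request:
arm_command(plan=[{"grip": 1,"slide": [0,0,-0.11],"spin": 0},{"grip": 1,"slide": [0,0,-0.11],"spin": 0},{"grip": 1,"slide": [0,0,-0.11],"spin": 0},{"grip": 1,"slide": [0,-0.03,-0.08],"spin": 0},{"grip": 1,"slide": [0.113,-0.027,0],"spin": 0},{"grip": 1,"slide": [0.113,-0.027,0],"spin": 0},{"grip": 1,"slide": [0.113,-0.027,0],"spin": 0},{"grip": 1,"slide": [0.113,0,0],"spin": 0},{"grip": 1,"slide": [0.113,0,0],"spin": 0},{"grip": 1,"slide": [0,0,0],"spin": 0}])

```text
time: 32.65
tool_pos: [0.5459, 0.2605, 0.3829]
ee_rot: [-3.135, -0.0, 1.686]
wrist_force: [-0.4, -0.8, 0.1]
width: 0.0005
finger_force: 0.0
```

Run:
```python
from h import *
J=np.array([.5818,0,.1092]); o=sensors.get_obs(); print(o['tool_pos'],loc(J,o['tool_pos'])*1000,o['time'],o['ee_rot'])
im=cv2.cvtColor(snapshot("scene"),cv2.COLOR_RGB2BGR); cv2.imwrite("pics/s2.png",cv2.resize(im[60:360,250:550],(600,600),interpolation=cv2.INTER_CUBIC))
c=camera_info("scene")
for th in (1.6,1.8): 
  for r in(.25,.278): print(th,r,(proj(c,np.r_[glob(J,[-.005,.165-r*np.cos(th)])[0],.041+r*np.sin(th)])[0]-[250,60])*2)
```

```text
[0.54593188 0.26049927 0.38292487] [[ -7.26445801 262.85664851]] 32.65 [-3.13455334e+00 -1.46724203e-04  1.68614378e+00]
1.6 0.25 [318.03847296 193.44119798]
1.6 0.278 [321.97651833 167.78294921]
1.8 0.25 [366.43041389 205.70659497]
1.8 0.278 [376.88831139 181.43405183]
```

View pics/s2.png

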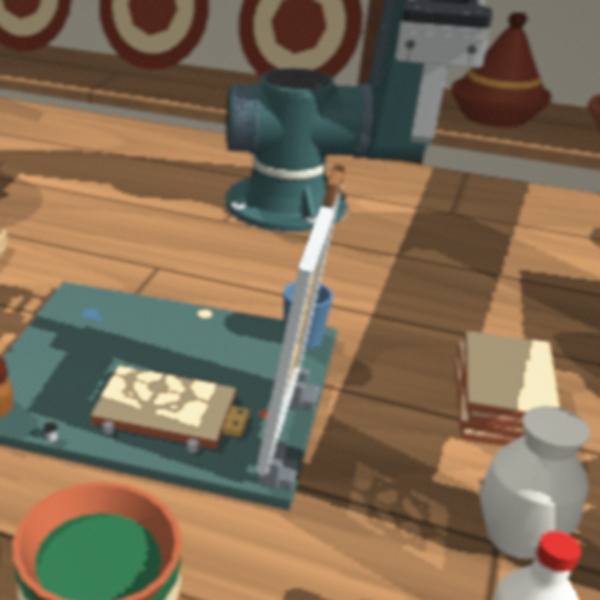

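The scene crop shows the stencil tab at (338,178), which matches about 1.66 rad. The closed fingers at (425,110) are clear on its outer side. Descend beside it and start pushing.

Request:
arm_command(plan=[{"grip": 1,"slide": [0,0,0.07],"spin": 0},{"grip": 1,"slide": [0,0,0.066],"spin": 0},{"grip": 1,"slide": [-0.06,0,0],"spin": 0},{"grip": 1,"slide": [-0.05,0,0],"spin": 0},{"grip": 1,"slide": [-0.03,0,0],"spin": 0},{"grip": 1,"slide": [-0.03,0,0],"spin": 0},{"grip": 1,"slide": [-0.034,0,0],"spin": 0},{"grip": 1,"slide": [0,0,0],"spin": 0}])

```text
time: 33.7
tool_pos: [0.5589, 0.1538, 0.319]
ee_rot: [3.141, 0.002, 1.677]
wrist_force: [0.1, 0.2, -0.5]
width: 0.0005
finger_force: 0.0
```

Request:
arm_command(plan=[{"grip": 1,"slide": [-0.04,0,0.004],"spin": 0},{"grip": 1,"slide": [-0.05,0,0.01],"spin": 0}])

```text
time: 33.95
tool_pos: [0.5631, 0.1106, 0.3121]
ee_rot: [3.141, -0.001, 1.682]
wrist_force: [-1.1, 2.3, -2.1]
width: 0.0005
finger_force: 1.3
```

Run:
```python
from h import *
J=np.array([.5818,0,.1092]); o=sensors.get_obs(); print(loc(J,o['tool_pos'])*1000,o['tool_pos'][2],o['wrist_force'],o['wrist_torque'])
a=cv2.imread("pics/scene0.png").astype(int); b=snapshot("scene")[:,:,::-1].astype(int); c=camera_info("scene"); cv2.imwrite("pics/s3.png",b)
# frame near side bar far: bright-grey low-saturation mask vs predicted bar points x=135 (far side bar) r=.12,.2,.24
hsv=cv2.cvtColor(b.astype(np.uint8),cv2.COLOR_BGR2HSV)
for th in np.arange(1.1,1.75,.05):
    P=[np.r_[glob(J,[.14,.165-r*np.cos(th)])[0],.041+r*np.sin(th)] for r in np.linspace(.1,.24,15)]
    u=np.round(proj(c,P)).astype(int); s=hsv[u[:,1],u[:,0]]
    print(round(th,2),((s[:,1]<40)&(s[:,2]>130)).mean(),u[-1])
```

```text
[[ -6.55221002 112.01999571]] 0.3121048907534657 [-1.10120538  2.30275893 -2.09514953] [0.53569855 0.19850718 0.00834928]
1.1 0.06666666666666667 [334 198]
1.15 0.0 [340 196]
1.2 0.13333333333333333 [345 195]
1.25 0.7333333333333333 [351 194]
1.3 1.0 [357 193]
1.35 0.4 [364 193]
1.4 0.0 [370 193]
1.45 0.0 [377 193]
1.5 0.0 [383 193]
1.55 0.2 [390 194]
1.6 0.2 [396 195]
1.65 0.26666666666666666 [403 196]
1.7 0.4 [410 198][ WARN:0@5.044] global loadsave.cpp:1063 imwrite_ Unsupported depth image for selected encoder is fallbacked to CV_8U.
```

Request:
arm_command(plan=[{"grip": 1,"slide": [-0.049,0,0.012],"spin": 0},{"grip": 1,"slide": [-0.047,0,0.018],"spin": 0},{"grip": 1,"slide": [-0.045,0,0.024],"spin": 0},{"grip": 1,"slide": [-0.042,0,0.029],"spin": 0},{"grip": 1,"slide": [-0.039,0,0.033],"spin": 0},{"grip": 1,"slide": [-0.035,0,0.036],"spin": 0},{"grip": 1,"slide": [-0.032,0,0.04],"spin": 0}])

```text
time: 34.88
tool_pos: [0.579, -0.0343, 0.2148]
ee_rot: [3.141, 0.001, 1.679]
wrist_force: [-0.3, 0.9, 1.3]
width: 0.0006
finger_force: 0.7
```

```bash
cat > st.py <<'E'
from h import *
J=np.array([.5818,0,.1092]); o=sensors.get_obs(); print(loc(J,o['tool_pos'])*1000,o['tool_pos'][2],o['wrist_force'],o['time'])
b=snapshot("scene")[:,:,::-1]; c=camera_info("scene"); cv2.imwrite("pics/s4.png",b); hsv=cv2.cvtColor(b,cv2.COLOR_BGR2HSV)
for th in np.arange(0,1.2,.05):
    P=[np.r_[glob(J,[.135,.165-r*np.cos(th)])[0],.041+r*np.sin(th)] for r in np.linspace(.1,.24,15)]
    u=np.round(proj(c,P)).astype(int); s=hsv[u[:,1],u[:,0]]; f=((s[:,1]<45)&(s[:,2]>110)).mean()
    if f>.4: print(round(th,2),f)
E
python3 st.py
```

```text
[[ -6.48917685 -33.82561033]] 0.21481442997112957 [-0.33822488  0.91031543  1.3394509 ] 34.875
0.5 0.4666666666666667
0.55 1.0
0.6 1.0
0.65 1.0
```

Request:
arm_command(plan=[{"grip": 1,"slide": [-0.028,0,0.043],"spin": 0},{"grip": 1,"slide": [-0.023,0,0.045],"spin": 0},{"grip": 1,"slide": [-0.018,0,0.047],"spin": 0},{"grip": 1,"slide": [-0.014,0,0.049],"spin": 0},{"grip": 1,"slide": [-0.009,0,0.05],"spin": 0},{"grip": 1,"slide": [-0.002,0,0.03],"spin": 0},{"grip": 1,"slide": [0,0,0],"spin": 0}])

```text
time: 35.8
tool_pos: [0.5831, -0.0794, 0.0822]
ee_rot: [-3.139, -0.001, 1.68]
wrist_force: [0.2, 0.4, -0.5]
width: 0.0005
finger_force: 0.0
```

Request:
arm_command(plan=[{"grip": 1,"slide": [0,0,0.01],"spin": 0},{"grip": 1,"slide": [0,0,0.008],"spin": 0},{"grip": 1,"slide": [0,0,0],"spin": 0}])

```text
time: 36.17
tool_pos: [0.5842, -0.0794, 0.0752]
ee_rot: [3.141, 0.0, 1.68]
wrist_force: [-0.2, -0.1, 0.2]
width: 0.0003
finger_force: 0.0
```

Request:
arm_command(plan=[{"grip": 1,"slide": [0,0,0.005],"spin": 0},{"grip": 1,"slide": [0,0,0.005],"spin": 0},{"grip": 1,"slide": [0,0,0],"spin": 0}])

```text
time: 36.55
tool_pos: [0.5843, -0.0795, 0.0722]
ee_rot: [3.14, 0.0, 1.68]
wrist_force: [-3.4, 1.0, 9.4]
width: 0.0006
finger_force: 4.4
```

Request:
arm_command(plan=[{"grip": 1,"slide": [0,0,0.004],"spin": 0},{"grip": 1,"slide": [0,0,0],"spin": 0}])

```text
time: 36.8
tool_pos: [0.5843, -0.0795, 0.0721]
ee_rot: [3.14, 0.001, 1.68]
wrist_force: [-7.3, 0.7, 15.7]
width: 0.0001
finger_force: 7.9
```

Request:
arm_command(plan=[{"grip": 1,"slide": [0,0,-0.04],"spin": 0},{"grip": 1,"slide": [0,0,-0.1],"spin": 0},{"grip": 1,"slide": [0,0,-0.12],"spin": 0},{"grip": 1,"slide": [0,0,-0.12],"spin": 0},{"grip": 1,"slide": [0,0,0],"spin": 0},{"grip": 1,"slide": [0,0,0],"spin": 0},{"grip": 1,"slide": [0,0,0],"spin": 0}])

```text
time: 37.67
tool_pos: [0.583, -0.0793, 0.255]
ee_rot: [-3.137, -0.002, 1.68]
wrist_force: [0.0, 0.4, 0.1]
width: 0.0003
finger_force: 0.0
```

```bash
python3 st.py && python3 -c "
from bench import ticket; print(ticket.close_job())"
```

```text
[[ -7.43808711 -78.97290268]] 0.2549535589427761 [0.01069245 0.37736688 0.14956535] 37.675
0.0 1.0
0.05 1.0
the job is handed in; nothing more can be done
None
```

I handed the job in at about 38 s of the 72 s allowed: the scraper lies flat in the tray, the tile measured home against both dowels and the stop, and the stencil is pressed right down and released; the hand-in gave no verdict.

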